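# Seat the tube mixer's rotor disc on its locating pin

## Task

The tube mixer's metal rotor disc has been left riding high on its spindle with its rim notch away from the locating pin. Push the disc round with a fingertip until the notch stands over the pin, then press down on the middle of the hub until the disc is fully home over the pin, and move clear. Do not lift the disc, and leave the other things on the counter where they are.

Things in the scene. Friction and masses are not known exactly. Their poses are not given: they have to be found in the camera images.
- mixer: fixed drive base of the mixer: white round drum 190 mm across, 50 mm high, dark top deck, grey control panel on its -x side; position and yaw vary. Origin: centre of its underside, on the counter, z up. On its axis stands a steel spindle, 22 mm across, top 85 mm above the counter, hidden in the disc's hub. The locating pin lies along its +x axis
- collar (a joint): how far (m) the stiff collar, a 56 mm disc round the spindle on which the rotor disc rests, has slid down: 0 at the start, 0.010 when the rotor disc is fully home. A downward push of about 8 N on the disc slides it; it stays where it is left
- pin_top (a point): point on top of the locating pin, 64 mm from the spindle axis, 65 mm above the counter. The pin is a fixed round-topped steel bar, 9 mm wide, lying radially from 58 to 92 mm from the axis; its outer 17 mm shows beyond the disc's rim seen from above
- rotor: loose aluminium disc, 150 mm across, 6 mm thick, about 0.25 kg; turns on the spindle either way with light friction, stays where left, about 2 mm of sideways play. Origin: centre of its underside, z up, x through the notch. Underside 68 mm above the counter at the start, 58 mm fully home. With the notch off the pin, the pin stops it 3 mm down.
- notch (a point): middle of the one notch in the disc's rim, level with the disc's upper face, 64 mm from the disc's axis; it must come over pin_top. The notch is 12 mm wide at its inner end (52 mm from the axis) and 17 mm at the rim, where it is open
- hub_top (a point): where to press: centre of the flat top of the disc's hub, 40 mm across, 36 mm above the disc's underside
- post0 (a point): centre of the flat top of the upright post at 60 degrees from the notch, 36 mm above the disc's underside, 30 mm above its upper face. Posts are 14 mm across, 52 mm from the disc's axis, angles counter-clockwise seen from above; a finger pushed sideways against a post turns the disc
- post1 (a point): centre of the flat top of the upright post at 180 degrees from the notch, 36 mm above the disc's underside, 30 mm above its upper face. Posts are 14 mm across, 52 mm from the disc's axis, angles counter-clockwise seen from above; a finger pushed sideways against a post turns the disc
- post2 (a point): centre of the flat top of the upright post at 300 degrees from the notch, 36 mm above the disc's underside, 30 mm above its upper face. Posts are 14 mm across, 52 mm from the disc's axis, angles counter-clockwise seen from above; a finger pushed sideways against a post turns the disc
- vial_a: bystander: small glass vial with metal cap, 24 mm across, 45 mm tall, standing near the mixer; origin at the centre of its underside
- vial_b: bystander: a second such vial, 24 mm across, 45 mm tall; origin at the centre of its underside
- dish: bystander: round steel dish, 110 mm across, 35 mm high, beside the mixer; origin at the centre of its underside
- syringe: bystander: needle-less syringe about 130 mm long, lying along its x axis beside the mixer; origin at the centre of its underside
- sanitiser: bystander: clear plastic bottle 64 mm across, 160 mm tall, towards the right; origin at the centre of its underside
- swab_jar: bystander: open glass jar 80 mm across, 100 mm tall, towards the left; origin at the centre of its underside
Not all that is in view belongs to the job. What is shaped like the rotor but black or turquoise is not meant.

How it is judged:
By the outcome, as a careful person would: the job done as asked, in the order asked, and still so for the second after the job is handed in, with the robot touching nothing.
It also fails if it takes over 58 s, if anything falls off the work surface, if the arm or the gripper's body presses on something with over 40 N, if the wrist force passes 120 N, or if a joint passes its speed limit or range.

## Robot

A 6-joint arm with a two-finger parallel gripper is mounted at the origin on the work surface. World frame = base frame: x ahead of the robot, y to its left, z up, the work surface at z = 0. Lengths are in m, angles in degrees, forces in N, time in s.
With the tool pointing down it reaches from about 0.375 to 0.9 m from the base axis. Payload 3.1 kg.
Tool frame: the origin (TCP) lies at the very end of the fingers, on their centre line; the grasp point (between the pads) lies behind it (bot.grip_depth is the z of the grasp point in the tool frame, in m); z points along the fingers, y is the direction in which the jaws open and shut (so a half turn about z gives the same grasp; the last joint's range is limited). The gripper opens to 87 mm and grips with 3 to 60 N. Pads are 19 mm wide; open, the fingers measure 117 mm over their backs; the gripper's body (75 mm by 190 mm) begins 51 mm behind the grasp point.
Start: joints at [-80.357, 30.224, 82.088, -0, 67.689, -10.227], TCP at [0.212, -0.588, 0.223] pointing down, gripper open.
Joint ranges: [-176.69, 176.69], [-43.24, 126.21], [12.49, 139.97], [-82, 262], [0, 151.66], [-163.58, 163.58]. Speed limits (degrees/s): [159.86, 159.86, 180, 180, 180, 180].

## Interface

Orientations are given as a 3x3 rotation matrix whose columns are the frame's x, y, z axes.
In Python, from rig import bot, vision gives the robot as it stands. The module is installed in compiled form; this text tells all that it offers.
- The arm moves only by the shell command python3 -m jog 'ROWS'. ROWS is JSON, a list of rows, each a list of 3 entries, a list of its own where there are three numbers: the shift along the tool's x, y, z in mm, then the turn, a rotation vector about the tool's x, y, z in degrees, then the closure, from 0 (fully open) to 1 (shut). In form: [[[dx, dy, dz], [wx, wy, wz], fingers], ...]. A call has 1 to 12 rows; each row is the pose to reach, as a shift and turn from the pose commanded when the call began, along the tool's axes at that moment; what a row does not reach only later rows make up. A row lasts 1/12 s, in which the tool goes at most 41.7 mm and 7.16 degrees, less where a joint would pass 70% of its speed; a pose out of reach is approached as far as the arm can. A call with a gripper value outside its range is refused whole. The fingers move at their own pace and stop on an object; the grip force is fixed at half the most. Time passes only in rows, so rows that repeat a pose let the fingers close. It gives the time, the measured TCP pose, the force and the opening at its end, in the units of the state.
- bot.read_state(): the state, without advancing time (a new reading comes with each control period).
- vision.capture(name): name is "scene" or "top" or "wrist"; returns the picture (480x640x3 uint8, red, green, blue); there is no depth.
- vision.camera_info(name): a dict with "intrinsics" (3x3 intrinsics, pixels), "camera_from_world" (4x4, takes a point from world to camera coordinates); the wrist camera has in their place "mount" (4x4, takes a point from camera to tool coordinates, whose origin is the TCP and whose axes are the flange's). Camera axes: x right, y up, looking along -z (the intrinsics and any distortion apply to the point x, -y, -z); pixel columns grow to the right and rows downward; lengths in m; the calibration is good to about 2 mm. A picture is of the moment at which its call begins: read the wrist's pose just before it. camera_info takes no time and is no camera call.
- bot.hand_in(): hands the job in, once; it reports no verdict.
The state is a dict: "time_s": time; "joint_positions": joint angles; "qvel": joint speeds; "tau": joint torques, N m; "position": TCP position; "tcp_rot": TCP orientation; "force": force on the tool from outside, world axes, zero at the start; "moment": the same for the moment, N m; "opening": opening from 0.0 (shut) to 1.0 (fully open).
Only numpy, scipy, OpenCV 4.12 (cv2) and the standard library are available. Lean on these libraries where they do the work, as an engineer would, in place of code of your own. Each camera call takes 0.05 s, during which the arm holds its last target. There are 200 camera calls.

## Working session

There is one attempt and no reset: what is moved stays moved. The work goes in short steps, Python scripts to look and compute and a shell command to move; the robot and the scene stay as the last step left them, time stands still between calls to the robot, and variables do not carry over. Pictures are saved under pics/ and viewed, about 8 in all and at most 12, crops included, and the job is handed in when it is done.

```bash
mkdir -p pics; python3 - <<'E'
from rig import bot, vision
import cv2, numpy as np
for n in ("top","scene"):
    im=vision.capture(n); cv2.imwrite(f"pics/{n}0.png",im[:,:,::-1])
    i=vision.camera_info(n); print(n,{k:(np.round(v,4).tolist() if not isinstance(v,str) else v) for k,v in i.items()})
s=bot.read_state(); print(s["time_s"],s["position"],np.round(s["tcp_rot"],3).tolist(),bot.grip_depth, s["force"])
print(vision.camera_info("wrist"))
E
```

```text
top {'intrinsics': [[541.7515, 0.0, 316.825], [0.0, 541.7515, 240.9134], [0.0, 0.0, 1.0]], 'camera_from_world': [[0.0194, -0.9997, -0.0115, 0.007], [0.9977, 0.0186, 0.0655, -0.527], [-0.0653, -0.0127, 0.9978, -1.2587], [0.0, 0.0, 0.0, 1.0]]}
scene {'intrinsics': [[599.7099, 0.0, 324.038], [0.0, 599.7099, 248.9853], [0.0, 0.0, 1.0]], 'camera_from_world': [[-0.309, 0.951, 0.0119, 0.1431], [-0.5319, -0.1832, 0.8267, 0.2104], [0.7884, 0.2491, 0.5624, -1.9371], [0.0, 0.0, 0.0, 1.0]]}
0.1 [ 0.2123449  -0.58710836  0.22165571] [[0.94, 0.34, -0.0], [0.34, -0.94, 0.002], [0.0, -0.002, -1.0]] -0.0187 [-0.14088893 -0.05224166 -0.40854056]
{'intrinsics': array([[367.89615538,   0.        , 313.32255869],
       [  0.        , 367.89615538, 240.26239483],
       [  0.        ,   0.        ,   1.        ]]), 'mount': array([[-1.31125770e-03,  9.68831036e-01,  2.47719002e-01,
         6.72103695e-02],
       [ 9.99998734e-01,  1.04707547e-03,  1.19819964e-03,
         6.02620128e-04],
       [ 9.01472511e-04,  2.47720260e-01, -9.68831183e-01,
        -1.61788797e-01],
       [ 0.00000000e+00,  0.00000000e+00,  0.00000000e+00,
         1.00000000e+00]])}
```

View pics/top0.png

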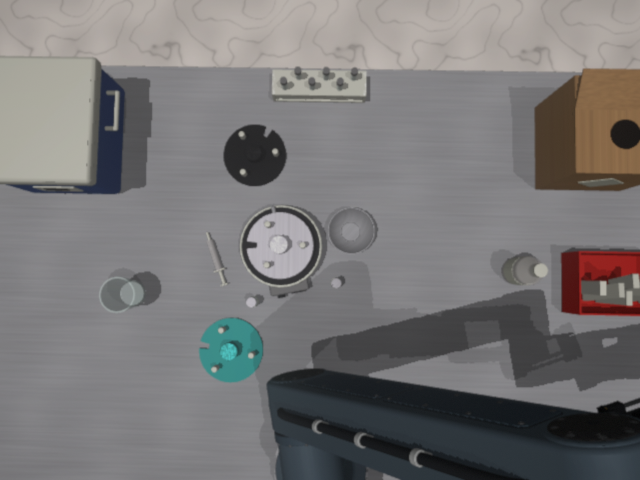

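Three disc-shaped things are in view: a black one at (255,155), a turquoise one at (231,349), and a metal one on the white drum at (281,245). The metal one fits the description. I'll confirm it in an enlarged crop.

```bash
python3 - <<'E'
import cv2
im=cv2.imread("pics/top0.png")[195:305,205:345+10]
cv2.imwrite("pics/crop0.png",cv2.resize(im,None,fx=5,fy=5,interpolation=cv2.INTER_CUBIC))
E
```

```text
(no output)
```

View pics/crop0.png

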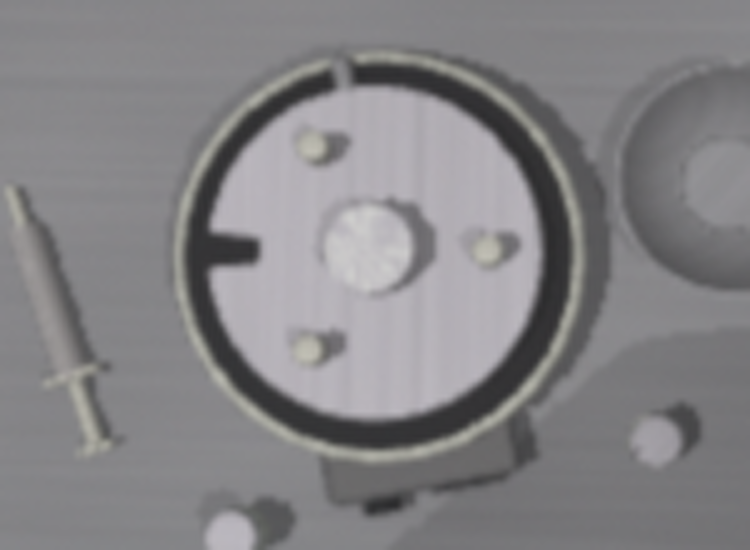

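The crop shows the metal disc on the drum. In crop pixels: hub (368,246), posts (313,144), (487,248) and (309,348), notch (235,250) at the left, pin showing at (343,73) at the top.

```bash
cat > h.py <<'E'
import numpy as np
from rig import bot, vision
def world(name,px,z,s=None):
    i=vision.camera_info(name); K=i["intrinsics"]
    if name=="wrist":
        T=np.eye(4);T[:3,:3]=s["tcp_rot"];T[:3,3]=s["position"];M=T@i["mount"]
    else: M=np.linalg.inv(i["camera_from_world"])
    d=np.linalg.inv(K)@[px[0],px[1],1]; d=M[:3,:3]@[d[0],-d[1],-d[2]]
    c=M[:3,3]; return c+d*(z-c[2])/d[2]
E
python3 - <<'E'
from h import *
f=lambda x,y:((x+.5)/5-.5+205,(y+.5)/5-.5+195)
P={}
for n,p,z in [("hub",(368,246),.104),("pa",(313,144),.104),("pb",(487,248),.104),("pc",(309,348),.104),("notch",(235,250),.074),("pin",(343,73),.065),("drum",(379,256),.050),("disc",(377,253),.074),("vA",(231,533),.045),("vB",(656,440),.045),("dish",(735,178),.035)]:
    P[n]=world("top",f(*p),z); d=(P[n]-P["hub"])[:2]
    print(n,P[n].round(4),np.hypot(*d).round(4),np.degrees(np.arctan2(d[1],d[0])).round(1))
E
```

```text
hub [0.5132 0.1006 0.104 ] 0.0 0.0
pa [0.5577 0.126  0.104 ] 0.0512 29.6
pb [0.5133 0.0483 0.104 ] 0.0523 -89.9
pc [0.4679 0.1254 0.104 ] 0.0516 151.3
notch [0.512  0.1631 0.074 ] 0.0625 91.1
pin [0.5942 0.1172 0.065 ] 0.0827 11.6
drum [0.5118 0.1    0.05  ] 0.0015 -155.0
disc [0.5118 0.099  0.074 ] 0.0021 -129.4
vA [0.3838 0.1652 0.045 ] 0.1446 153.5
vB [ 0.43   -0.0286  0.045 ] 0.1537 -122.7
dish [ 0.5521 -0.0635  0.035 ] 0.1687 -76.7
```

View pics/scene0.png

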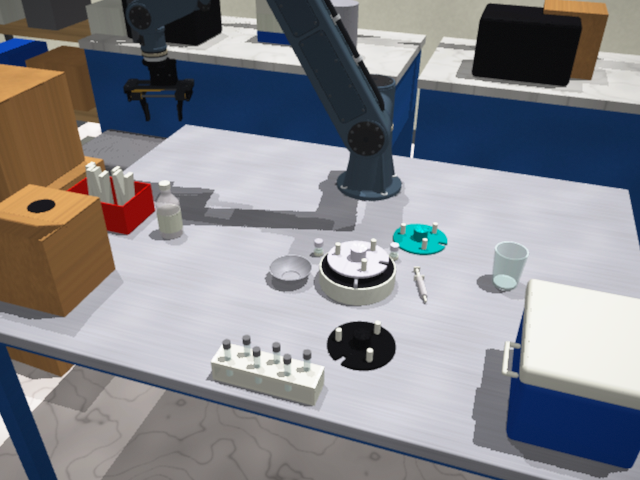

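```bash
cat >> h.py <<'E'
C=np.array([.5125,.0997])
def plan(tgts):  # (radius mm, angle deg, z, yaw)
    s=bot.read_state(); R=s["tcp_rot"]; y0=np.degrees(np.arctan2(R[1,0],R[0,0]))
    print("t",round(s["time_s"],2),s["position"].round(4),"yaw",y0.round(2),"F",s["force"].round(2))
    for r,a,z,yaw in tgts:
        p=np.r_[C+r/1000*np.array([np.cos(np.radians(a)),np.sin(np.radians(a))]),z]
        print((r,a,z,yaw),(1000*R.T@(p-s["position"])).round(1).tolist(),round(y0-yaw,1))
E
python3 -c "
from h import *
plan([(55,62,.2,62),(55,62,.085,62)])"
```

```text
t 0.1 [ 0.2123 -0.5871  0.2217] yaw 19.87 F [-0.14 -0.05 -0.41]
(55, 62, 0.2, 62) [556.5, -580.7, 23.0] -42.1
(55, 62, 0.085, 62) [556.5, -580.5, 138.0] -42.1
```

```bash
python3 -m jog '[[[30,-30,0],[0,0,-2],1],[[556,-580,22],[0,0,-42],1],[[556,-580,22],[0,0,-42],1],[[556,-580,22],[0,0,-42],1],[[556,-580,22],[0,0,-42],1],[[556,-580,22],[0,0,-42],1],[[556,-580,22],[0,0,-42],1],[[556,-580,22],[0,0,-42],1],[[556,-580,22],[0,0,-42],1],[[556,-580,22],[0,0,-42],1],[[556,-580,22],[0,0,-42],1],[[556,-580,22],[0,0,-42],1]]'; python3 -c "
from h import *
plan([(55,62,.2,62),(55,62,.085,62)])"
```

```text
time_s: 1.1
position: [0.4156, -0.129, 0.2092]
tcp_rot: [[0.472, 0.882, -0.0], [0.882, -0.472, 0.0], [0.0, -0.0, -1.0]]
force: [0.9, -0.7, 0.3]
opening: 0.172
t 1.1 [ 0.4156 -0.129   0.2092] yaw 61.84 F [ 0.94 -0.67  0.33]
(55, 62, 0.2, 62) [302.4, -22.7, 9.2] -0.2
(55, 62, 0.085, 62) [302.4, -22.6, 124.2] -0.2
```

```bash
python3 -m jog '[[[290,-22,9],[0,0,0],1],[[290,-22,9],[0,0,0],1],[[290,-22,9],[0,0,0],1],[[290,-22,9],[0,0,0],1],[[290,-22,9],[0,0,0],1],[[290,-22,9],[0,0,0],1],[[290,-22,9],[0,0,0],1],[[290,-22,9],[0,0,0],1],[[290,-22,9],[0,0,0],1],[[290,-22,9],[0,0,0],1],[[290,-22,9],[0,0,0],1]]'; python3 - <<'E'
from h import *
import cv2
plan([(55,62,.2,62),(55,62,.085,62)])
cv2.imwrite("pics/w1.png",vision.capture("wrist")[:,:,::-1])
E
```

```text
time_s: 2.02
position: [0.5319, 0.134, 0.2]
tcp_rot: [[0.473, 0.881, -0.002], [0.881, -0.473, -0.0], [-0.001, -0.001, -1.0]]
force: [-0.1, 0.2, 0.3]
opening: 0.004
t 2.02 [0.5319 0.134  0.2   ] yaw 61.8 F [-0.13  0.18  0.34]
(55, 62, 0.2, 62) [15.7, -1.1, -0.0] -0.2
(55, 62, 0.085, 62) [15.8, -0.9, 115.0] -0.2
```

View pics/w1.png

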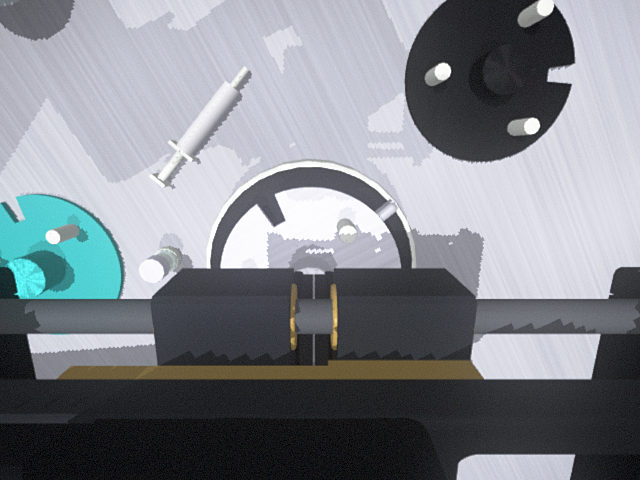

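The wrist view shows the post nearest the pin at about (345,238), the notch at (272,207) and the pin at (386,211). I'll use these to cross-check the top-view positions.

```bash
python3 - <<'E'
from h import *
s=bot.read_state()
for n,p,z in [("post",(346,238),.104),("notch",(272,208),.074),("pin",(387,210),.065)]:
    w=world("wrist",p,z,s); d=w[:2]-C; print(n,w.round(4),np.hypot(*d).round(4),np.degrees(np.arctan2(d[1],d[0])).round(1))
E
```

```text
post [0.5541 0.1249 0.104 ] 0.0486 31.2
notch [0.5125 0.1665 0.074 ] 0.0668 90.0
pin [0.5927 0.1198 0.065 ] 0.0827 14.1
```

```bash
python3 -m jog '[[[16,-1,0],[0,0,0],1],[[16,-1,40],[0,0,0],1],[[16,-1,75],[0,0,0],1],[[16,-1,100],[0,0,0],1],[[16,-1,114],[0,0,0],1],[[16,-1,114],[0,0,0],1],[[16,-1,114],[0,0,0],1]]'; python3 - <<'E'
from h import *
plan([(55,a,.086,a) for a in (62,57,52,47,42,37,32,27,22,17,12,7,2,-3,-8,-13,-18)])
E
```

```text
time_s: 2.65
position: [0.539, 0.1483, 0.086]
tcp_rot: [[0.473, 0.881, -0.002], [0.881, -0.473, -0.0], [-0.001, -0.002, -1.0]]
force: [-0.4, 0.2, 0.1]
opening: 0.006
t 2.65 [0.539  0.1483 0.086 ] yaw 61.75 F [-0.36  0.19  0.09]
(55, 62, 0.086, 62) [-0.4, -0.5, -0.0] -0.3
(55, 57, 0.086, 57) [-0.6, 4.3, -0.0] 4.7
(55, 52, 0.086, 52) [-1.2, 9.0, -0.0] 9.7
(55, 47, 0.086, 47) [-2.2, 13.7, -0.0] 14.7
(55, 42, 0.086, 42) [-3.6, 18.3, -0.0] 19.7
(55, 37, 0.086, 37) [-5.4, 22.7, -0.0] 24.7
(55, 32, 0.086, 32) [-7.6, 27.0, -0.0] 29.7
(55, 27, 0.086, 27) [-10.2, 31.1, -0.1] 34.7
(55, 22, 0.086, 22) [-13.1, 34.9, -0.1] 39.7
(55, 17, 0.086, 17) [-16.3, 38.4, -0.1] 44.7
(55, 12, 0.086, 12) [-19.8, 41.7, -0.1] 49.7
(55, 7, 0.086, 7) [-23.6, 44.6, -0.1] 54.7
(55, 2, 0.086, 2) [-27.7, 47.2, -0.1] 59.7
(55, -3, 0.086, -3) [-31.9, 49.5, -0.1] 64.7
(55, -8, 0.086, -8) [-36.3, 51.3, -0.1] 69.7
(55, -13, 0.086, -13) [-40.9, 52.8, -0.1] 74.7
(55, -18, 0.086, -18) [-45.6, 53.8, -0.1] 79.7
```

```bash
python3 -m jog '[[[-0.6,4.3,0],[0,0,5],1],[[-1.2,9,0],[0,0,10],1],[[-2.2,13.7,0],[0,0,15],1],[[-3.6,18.3,0],[0,0,20],1],[[-5.4,22.7,0],[0,0,25],1],[[-7.6,27,0],[0,0,30],1],[[-10.2,31.1,0],[0,0,35],1],[[-13.1,34.9,0],[0,0,40],1],[[-16.3,38.4,0],[0,0,45],1],[[-19.8,41.7,0],[0,0,50],1],[[-19.8,41.7,0],[0,0,50],1],[[-19.8,41.7,0],[0,0,50],1]]'; python3 - <<'E'
from h import *
plan([(55,a,.086,a) for a in (12,9.5,7,4.5,2,-.5,-3,-5.5,-8,-10.5,-13,-15.5,-18)])
E
```

```text
time_s: 3.65
position: [0.568, 0.1119, 0.088]
tcp_rot: [[0.978, 0.207, 0.003], [0.207, -0.978, -0.0], [0.003, 0.001, -1.0]]
force: [0.3, 0.0, -0.1]
opening: 0.006
t 3.65 [0.568  0.1119 0.088 ] yaw 11.93 F [ 0.27  0.02 -0.09]
(55, 12, 0.086, 12) [-1.9, 0.4, 2.0] -0.1
(55, 9.5, 0.086, 9.5) [-1.9, 2.8, 2.0] 2.4
(55, 7, 0.086, 7) [-2.1, 5.2, 2.0] 4.9
(55, 4.5, 0.086, 4.5) [-2.3, 7.6, 2.0] 7.4
(55, 2, 0.086, 2) [-2.7, 10.0, 2.0] 9.9
(55, -0.5, 0.086, -0.5) [-3.1, 12.3, 2.0] 12.4
(55, -3, 0.086, -3) [-3.7, 14.6, 2.0] 14.9
(55, -5.5, 0.086, -5.5) [-4.4, 16.9, 2.0] 17.4
(55, -8, 0.086, -8) [-5.1, 19.2, 2.0] 19.9
(55, -10.5, 0.086, -10.5) [-6.0, 21.5, 2.0] 22.4
(55, -13, 0.086, -13) [-7.0, 23.7, 2.0] 24.9
(55, -15.5, 0.086, -15.5) [-8.0, 25.8, 2.0] 27.4
(55, -18, 0.086, -18) [-9.2, 27.9, 2.0] 29.9
```

```bash
python3 -m jog '[[[-1,2.8,1],[0,0,2.4],1],[[-2.1,5.2,2],[0,0,5],1],[[-2.3,7.6,2],[0,0,7.5],1],[[-2.7,10,2],[0,0,10],1],[[-3.1,12.3,2],[0,0,12.5],1],[[-3.7,14.6,2],[0,0,15],1],[[-4.4,16.9,2],[0,0,17.5],1],[[-5.1,19.2,2],[0,0,20],1],[[-6,21.5,2],[0,0,22.5],1],[[-7,23.7,2],[0,0,25],1],[[-8,25.8,2],[0,0,27.5],1],[[-8,25.8,2],[0,0,27.5],1]]'; python3 - <<'E'
from h import *
import cv2
plan([(55,-15.5,.086,-15.5)])
cv2.imwrite("pics/w2.png",vision.capture("wrist")[:,:,::-1])
cv2.imwrite("pics/t2.png",vision.capture("top")[:,:,::-1])
E
```

```text
time_s: 4.65
position: [0.565, 0.0855, 0.0853]
tcp_rot: [[0.963, -0.269, 0.002], [-0.269, -0.963, 0.0], [0.002, -0.001, -1.0]]
force: [-0.2, 0.6, 0.2]
opening: 0.008
t 4.65 [0.565  0.0855 0.0853] yaw -15.59 F [-0.17  0.57  0.16]
(55, -15.5, 0.086, -15.5) [0.7, 0.4, -0.7] -0.1
```

View pics/w2.png

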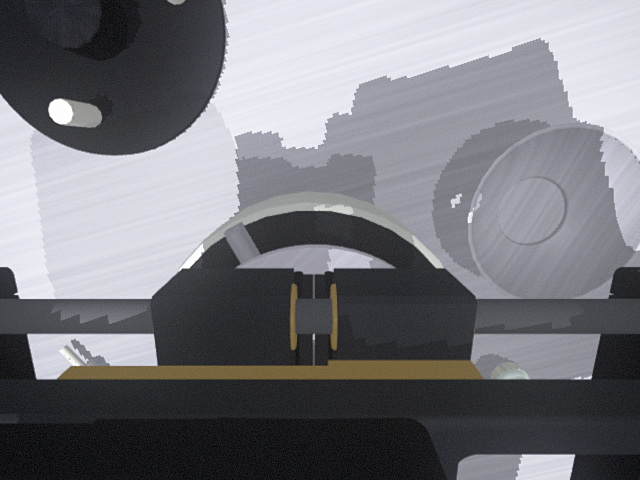

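The gripper hides the notch. Only the pin shows, at (240,243). I'll back off, lift, and look with the pin ahead of the camera.

```bash
python3 -c "
from h import *
plan([(45,192,.17,12)])"; 
```

```text
t 4.75 [0.5648 0.0857 0.085 ] yaw -15.5 F [ 0.09  0.11 -0.34]
(45, 192, 0.17, 12) [-94.0, 21.2, -85.1] -27.5
```

```bash
python3 -m jog '[[[0,-5,0],[0,0,0],1],[[0,-5,-30],[0,0,0],1],[[0,-5,-65],[0,0,0],1],[[0,-5,-85],[0,0,0],1],[[-35,5,-85],[0,0,-7],1],[[-70,13,-85],[0,0,-14],1],[[-94,21,-85],[0,0,-21],1],[[-94,21,-85],[0,0,-27.5],1],[[-94,21,-85],[0,0,-27.5],1],[[-94,21,-85],[0,0,-27.5],1]]'; python3 - <<'E'
from h import *
import cv2
plan([(45,192,.17,12)])
im=vision.capture("wrist")[:,:,::-1]
cv2.imwrite("pics/w3.png",im)
cv2.imwrite("pics/w3c.png",cv2.resize(im[90:280,180:440],None,fx=3,fy=3,interpolation=cv2.INTER_CUBIC))
E
```

```text
time_s: 5.58
position: [0.4691, 0.091, 0.1698]
tcp_rot: [[0.979, 0.204, 0.002], [0.204, -0.979, -0.0], [0.002, 0.001, -1.0]]
force: [-0.1, -0.6, -0.2]
opening: 0.007
t 5.58 [0.4691 0.091  0.1698] yaw 11.76 F [-0.06 -0.59 -0.15]
(45, 192, 0.17, 12) [-0.7, 0.5, -0.2] -0.2
```

View pics/w3c.png

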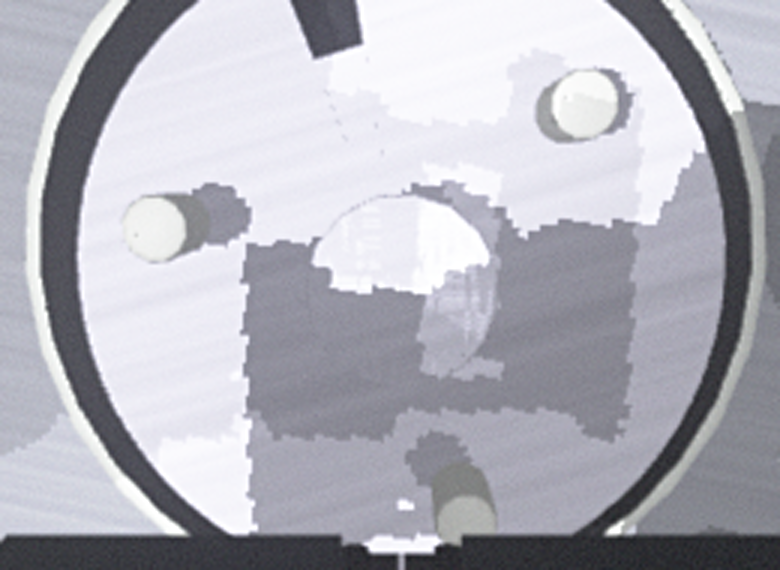

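The disc is in clear view, with the hub at about (402,285) in the crop, but the crop cuts off the pin. I'll re-crop higher.

```bash
python3 - <<'E'
import cv2
im=cv2.imread("pics/w3.png")
cv2.imwrite("pics/w3d.png",cv2.resize(im[30:155,230:390],None,fx=5,fy=4.8,interpolation=cv2.INTER_CUBIC))
E
```

```text
(no output)
```

View pics/w3d.png

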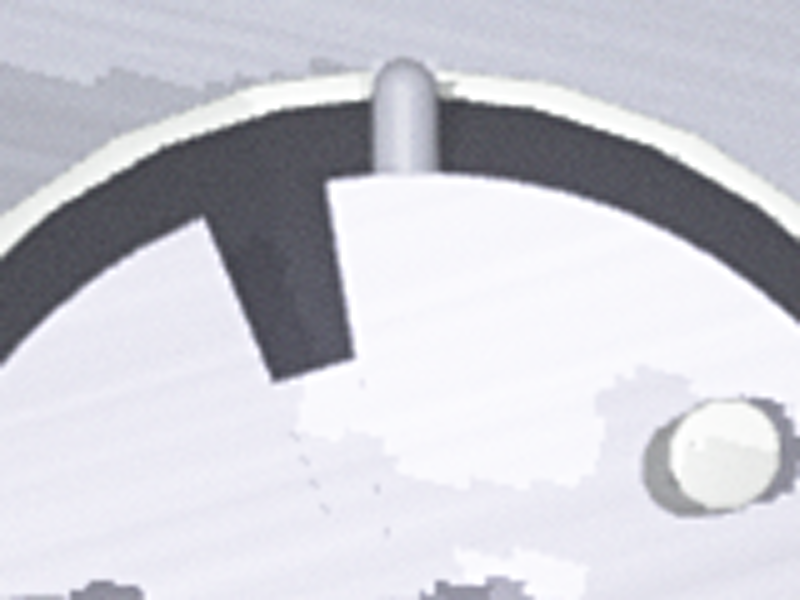

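The notch corners are at crop (274,381), (354,357), (205,216) and (328,180). The pin axis runs from (404,75) to (407,170), and the post top is at (724,455).

```bash
python3 - <<'E'
from h import *
s=bot.read_state()
f=lambda x,y:((x+.5)/5-.5+230,(y+.5)/4.8-.5+30)
g=lambda x,y:((x+.5)/3-.5+180,(y+.5)/3-.5+90)
W=lambda p,z:world("wrist",p,z,s)[:2]
posts=[W(g(*p),.104) for p in ((155,229),(585,104),(466,520))]
hub=W(g(403,285),.104)
print("posts",np.round(posts,4).tolist(),"mean",np.mean(posts,0).round(4),"hub",hub.round(4))
D=np.mean(posts,0)
ang=lambda v:np.degrees(np.arctan2(v[1],v[0])).round(2)
print("disc angle from posts",[ang(p-D)-o for p,o in zip(posts,(60,-60,180))])
ni=(W(f(274,381),.074)+W(f(354,357),.074))/2; no=(W(f(205,216),.074)+W(f(328,180),.074))/2
print("notch",ni.round(4),no.round(4),"dir",ang(no-ni),"about D",ang(ni-D),ang(no-D),np.hypot(*(ni-D)),np.hypot(*(no-D)))
pi,po=W(f(407,170),.065),W(f(404.5,75),.065)
print("pin",pi.round(4),po.round(4),"dir",ang(po-pi),"about D",ang(pi-D),ang(po-D),np.hypot(*(po-D)))
E
```

```text
posts [[0.5142, 0.1506], [0.5553, 0.0712], [0.4667, 0.0755]] mean [0.5121 0.0991] hub [0.5134 0.0991]
disc angle from posts [np.float64(27.61), np.float64(27.15), np.float64(-332.57)]
notch [0.5579 0.1229] [0.5781 0.133 ] dir 26.72 about D 27.44 27.22 0.051645594483203744 0.0741912423813824
pin [0.5869 0.1163] [0.5986 0.1191] dir 13.16 about D 12.97 12.99 0.08878217398905516
```

Disc is at 27.3° and the pin at 13.0°, so 14.3° remain. The finger was at −15.2° there, so it should end at about −29.5°.

```bash
python3 -c "
from h import *
plan([(55,-9,.17,-9),(55,-9,.086,-9)])"
```

```text
t 5.63 [0.4696 0.0909 0.1698] yaw 11.75 F [0.03 0.04 0.64]
(55, -9, 0.17, -9) [95.2, 19.6, -0.0] 20.8
(55, -9, 0.086, -9) [95.0, 19.5, 84.0] 20.8
```

```bash
python3 -m jog '[[[35,7,0],[0,0,7],1],[[70,14,0],[0,0,14],1],[[95,19.5,0],[0,0,20.8],1],[[95,19.5,0],[0,0,20.8],1],[[95,19.5,30],[0,0,20.8],1],[[95,19.5,65],[0,0,20.8],1],[[95,19.5,84],[0,0,20.8],1],[[95,19.5,84],[0,0,20.8],1],[[95,19.5,84],[0,0,20.8],1]]'; python3 -c "
from h import *
plan([(55,a,.086,a) for a in (-12,-15,-18,-20,-22,-24,-26,-27,-28,-29,-29.5)])"
```

```text
time_s: 6.38
position: [0.5647, 0.0913, 0.0843]
tcp_rot: [[0.988, -0.156, -0.003], [-0.156, -0.988, 0.0], [-0.003, 0.0, -1.0]]
force: [0.0, 0.1, 0.3]
opening: 0.006
t 6.38 [0.5647 0.0913 0.0843] yaw -8.95 F [0.01 0.06 0.34]
(55, -12, 0.086, -12) [2.0, 2.7, -1.7] 3.0
(55, -15, 0.086, -15) [1.8, 5.6, -1.7] 6.0
(55, -18, 0.086, -18) [1.4, 8.4, -1.7] 9.0
(55, -20, 0.086, -20) [1.1, 10.3, -1.7] 11.0
(55, -22, 0.086, -22) [0.7, 12.2, -1.7] 13.0
(55, -24, 0.086, -24) [0.2, 14.1, -1.7] 15.0
(55, -26, 0.086, -26) [-0.3, 15.9, -1.7] 17.0
(55, -27, 0.086, -27) [-0.6, 16.8, -1.7] 18.0
(55, -28, 0.086, -28) [-0.9, 17.7, -1.7] 19.0
(55, -29, 0.086, -29) [-1.3, 18.6, -1.7] 20.0
(55, -29.5, 0.086, -29.5) [-1.4, 19.1, -1.7] 20.5
```

```bash
python3 -m jog '[[[1,2.7,-1],[0,0,3],1],[[1.5,5.6,-1],[0,0,6],1],[[1.4,8.4,-1],[0,0,9],1],[[1,10.3,-1],[0,0,11],1],[[0.7,12.2,-1],[0,0,13],1],[[0.2,14.1,-1],[0,0,15],1],[[-0.3,15.9,-1],[0,0,17],1],[[-0.6,16.8,-1],[0,0,18],1],[[-0.9,17.7,-1],[0,0,19],1],[[-1.2,18.4,-1],[0,0,20],1],[[-1.3,18.8,-1],[0,0,20.5],1],[[-1.3,18.8,-1],[0,0,20.5],1]]'; python3 -c "
from h import *
plan([(55,-29.5,.086,-29.5),(45,193,.17,13)])"
```

```text
time_s: 7.38
position: [0.5616, 0.0728, 0.0869]
tcp_rot: [[0.871, -0.492, 0.002], [-0.492, -0.871, -0.0], [0.001, -0.001, -1.0]]
force: [-0.2, 1.6, 0.2]
opening: 0.002
t 7.38 [0.5616 0.0728 0.0869] yaw -29.45 F [-0.16  1.56  0.2 ]
(55, -29.5, 0.086, -29.5) [-1.0, 0.7, 0.9] 0.1
(45, 193, 0.17, 13) [-89.1, 31.0, -83.3] -42.4
```

```bash
python3 -m jog '[[[0,-5,0],[0,0,0],1],[[0,-5,-30],[0,0,0],1],[[0,-5,-65],[0,0,0],1],[[0,-5,-83],[0,0,-5],1],[[-30,8,-83],[0,0,-12],1],[[-60,16,-83],[0,0,-19],1],[[-89,31,-83],[0,0,-26],1],[[-89,31,-83],[0,0,-33],1],[[-89,31,-83],[0,0,-40],1],[[-89,31,-83],[0,0,-42.4],1],[[-89,31,-83],[0,0,-42.4],1],[[-89,31,-83],[0,0,-42.4],1]]'; python3 - <<'E'
from h import *
import cv2
plan([(0,0,.17,13)])
im=vision.capture("wrist")[:,:,::-1]
cv2.imwrite("pics/w4.png",im)
cv2.imwrite("pics/w4c.png",cv2.resize(im[30:155,230:390],None,fx=5,fy=4.8,interpolation=cv2.INTER_CUBIC))
E
```

```text
time_s: 8.38
position: [0.4679, 0.0897, 0.1692]
tcp_rot: [[0.975, 0.224, -0.001], [0.224, -0.975, -0.0], [-0.001, -0.0, -1.0]]
force: [-0.3, -0.5, 0.1]
opening: 0.005
t 8.38 [0.4679 0.0897 0.1692] yaw 12.91 F [-0.31 -0.45  0.12]
(0, 0, 0.17, 13) [45.7, 0.2, -0.8] -0.1
```

View pics/w4c.png

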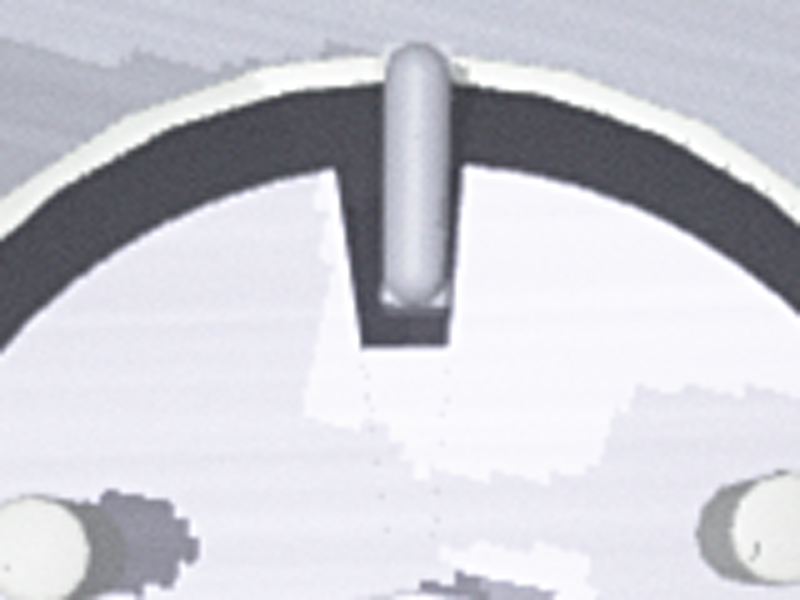

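The notch stands almost over the pin. The pin axis is at crop x=416 and the notch middle at x≈404, about 1.6 mm (1.5°) short. One more small nudge will correct it.

```bash
python3 -c "
from h import *
plan([(55,-23,.17,-23),(55,-23,.086,-23)])"
```

```text
t 8.43 [0.4681 0.0897 0.1692] yaw 12.92 F [-0.42 -0.36  0.07]
(55, -23, 0.17, -23) [90.1, 32.4, -0.9] 35.9
(55, -23, 0.086, -23) [90.1, 32.4, 83.1] 35.9
```

```bash
python3 -m jog '[[[30,8,0],[0,0,7],1],[[60,16,0],[0,0,14],1],[[90,24,0],[0,0,21],1],[[90,30,0],[0,0,28],1],[[90,32,0],[0,0,35],1],[[90,32,0],[0,0,36],1],[[90,32,30],[0,0,36],1],[[90,32,65],[0,0,36],1],[[90,32,83],[0,0,36],1],[[90,32,83],[0,0,36],1],[[90,32,83],[0,0,36],1]]'; python3 -c "
from h import *
plan([(55,a,.086,a) for a in (-23,-26,-28,-29,-30,-30.5,-31)])"
```

```text
time_s: 9.35
position: [0.562, 0.0788, 0.0855]
tcp_rot: [[0.921, -0.39, -0.003], [-0.39, -0.921, 0.0], [-0.003, 0.001, -1.0]]
force: [0.6, 0.1, 0.5]
opening: 0.004
t 9.35 [0.562  0.0788 0.0855] yaw -22.96 F [0.6  0.11 0.47]
(55, -23, 0.086, -23) [1.2, 0.1, -0.5] 0.0
(55, -26, 0.086, -26) [1.1, 3.0, -0.5] 3.0
(55, -28, 0.086, -28) [1.0, 4.9, -0.5] 5.0
(55, -29, 0.086, -29) [0.9, 5.9, -0.5] 6.0
(55, -30, 0.086, -30) [0.8, 6.8, -0.5] 7.0
(55, -30.5, 0.086, -30.5) [0.7, 7.3, -0.5] 7.5
(55, -31, 0.086, -31) [0.7, 7.8, -0.5] 8.0
```

```bash
python3 -m jog '[[[1,3,0],[0,0,3],1],[[1,5,0],[0,0,5],1],[[0.8,5.9,0],[0,0,6],1],[[0.8,6.8,0],[0,0,7],1],[[0.7,7.3,0],[0,0,7.5],1],[[0.7,7.8,0],[0,0,8],1],[[0.7,7.8,0],[0,0,8],1],[[0.7,7.8,0],[0,0,8],1]]'; python3 -c "
from h import *
plan([(55,-31,.086,-31),(45,193,.17,13)])"
```

```text
time_s: 10.02
position: [0.561, 0.0712, 0.0867]
tcp_rot: [[0.857, -0.515, 0.001], [-0.515, -0.857, 0.0], [0.001, -0.001, -1.0]]
force: [0.7, 0.3, 0.8]
opening: 0.009
t 10.02 [0.561  0.0712 0.0867] yaw -31.01 F [0.71 0.3  0.81]
(55, -31, 0.086, -31) [-1.3, 0.6, 0.7] -0.0
(45, 193, 0.17, 13) [-88.6, 31.8, -83.4] -44.0
```

```bash
python3 -m jog '[[[0,-5,0],[0,0,0],1],[[0,-5,-30],[0,0,0],1],[[0,-5,-65],[0,0,0],1],[[0,-5,-83],[0,0,-6],1],[[-30,8,-83],[0,0,-13],1],[[-60,16,-83],[0,0,-20],1],[[-88,31,-83],[0,0,-27],1],[[-88,32,-83],[0,0,-34],1],[[-88,32,-83],[0,0,-41],1],[[-88,32,-83],[0,0,-44],1],[[-88,32,-83],[0,0,-44],1],[[-88,32,-83],[0,0,-44],1]]'; python3 - <<'E'
from h import *
import cv2
plan([(0,0,.17,13),(0,0,.115,13)])
im=vision.capture("wrist")[:,:,::-1]
cv2.imwrite("pics/w5.png",im)
cv2.imwrite("pics/w5c.png",cv2.resize(im[30:155,230:390],None,fx=5,fy=4.8,interpolation=cv2.INTER_CUBIC))
E
```

```text
time_s: 11.02
position: [0.4685, 0.0892, 0.1692]
tcp_rot: [[0.975, 0.223, -0.001], [0.223, -0.975, -0.0], [-0.001, -0.0, -1.0]]
force: [-0.1, 0.2, -0.6]
opening: 0.005
t 11.02 [0.4685 0.0892 0.1692] yaw 12.9 F [-0.07  0.19 -0.6 ]
(0, 0, 0.17, 13) [45.3, -0.4, -0.9] -0.1
(0, 0, 0.115, 13) [45.3, -0.4, 54.1] -0.1
```

View pics/w5c.png

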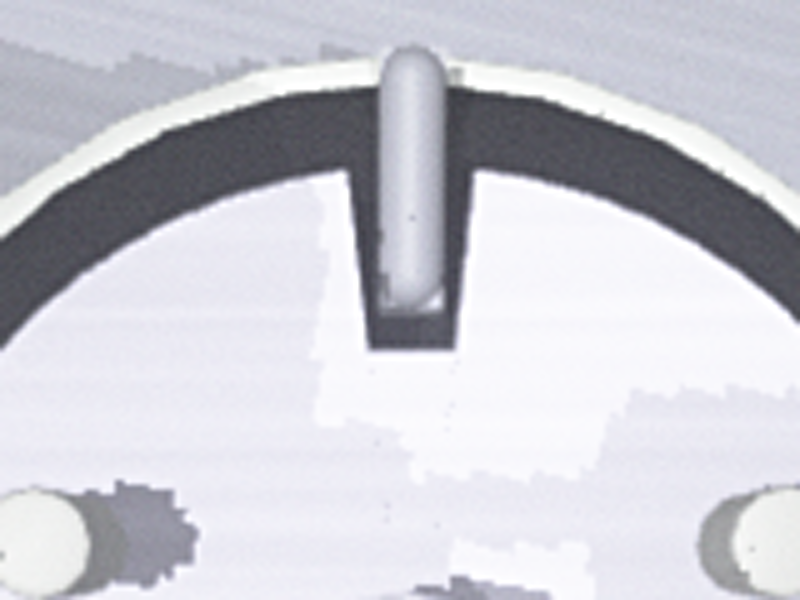

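The notch is now centred on the pin: notch middle at x≈412 and pin at 412 in the crop. Next I'll move over the hub and press slowly.

```bash
python3 -m jog '[[[25,0,0],[0,0,0],1],[[45,0,0],[0,0,0],1],[[45,0,0],[0,0,0],1],[[45,0,30],[0,0,0],1],[[45,0,50],[0,0,0],1],[[45,0,60],[0,0,0],1],[[45,0,60],[0,0,0],1],[[45,0,60],[0,0,0],1]]'; python3 -c "
from h import *
plan([(0,0,.104,13),(0,0,.094,13)])"
```

```text
time_s: 11.73
position: [0.5121, 0.0992, 0.1091]
tcp_rot: [[0.975, 0.224, -0.002], [0.224, -0.975, 0.0], [-0.002, -0.0, -1.0]]
force: [0.8, 1.2, 0.6]
opening: 0.004
t 11.73 [0.5121 0.0992 0.1091] yaw 12.95 F [0.79 1.2  0.65]
(0, 0, 0.104, 13) [0.5, -0.4, 5.0] -0.0
(0, 0, 0.094, 13) [0.5, -0.4, 15.0] -0.0
```

```bash
python3 -m jog '[[[0,0,2],[0,0,0],1],[[0,0,4],[0,0,0],1],[[0,0,5.5],[0,0,0],1],[[0,0,7],[0,0,0],1],[[0,0,8.5],[0,0,0],1],[[0,0,10],[0,0,0],1],[[0,0,11],[0,0,0],1],[[0,0,12],[0,0,0],1],[[0,0,13],[0,0,0],1],[[0,0,14],[0,0,0],1],[[0,0,14],[0,0,0],1]]'
```

```text
time_s: 12.65
position: [0.5133, 0.0992, 0.0961]
tcp_rot: [[0.974, 0.224, 0.002], [0.224, -0.974, -0.0], [0.002, 0.0, -1.0]]
force: [-0.6, -0.4, 4.4]
opening: 0.007
```

```bash
python3 -m jog '[[[0,0,1],[0,0,0],1],[[0,0,2],[0,0,0],1],[[0,0,3],[0,0,0],1],[[0,0,3],[0,0,0],1],[[0,0,3],[0,0,0],1]]'
```

```text
time_s: 13.07
position: [0.5134, 0.0992, 0.094]
tcp_rot: [[0.974, 0.225, 0.002], [0.225, -0.974, -0.0], [0.002, 0.001, -1.0]]
force: [-1.8, -0.1, 11.6]
opening: 0.009
```

```bash
python3 -m jog '[[[0,0,1],[0,0,0],1],[[0,0,2],[0,0,0],1],[[0,0,2],[0,0,0],1],[[0,0,2],[0,0,0],1]]'
```

```text
time_s: 13.4
position: [0.5136, 0.0992, 0.0938]
tcp_rot: [[0.974, 0.225, 0.004], [0.225, -0.974, -0.0], [0.003, 0.001, -1.0]]
force: [-5.2, -0.4, 26.3]
opening: 0.007
```

It has reached a hard stop at z≈0.094, the fully home height: 26 N with no further travel. I'll move clear and check.

```bash
python3 -m jog '[[[0,0,-5],[0,0,0],1],[[0,0,-30],[0,0,0],1],[[0,0,-65],[0,0,0],1],[[-30,0,-75],[0,0,0],1],[[-46,0,-77],[0,0,0],1],[[-46,0,-77],[0,0,0],1],[[-46,0,-77],[0,0,0],1]]'; python3 - <<'E'
from h import *
import cv2
plan([(0,0,.17,13)])
im=vision.capture("wrist")[:,:,::-1]
cv2.imwrite("pics/w6.png",im)
a=cv2.resize(im[30:155,230:390],None,fx=5,fy=4.8,interpolation=cv2.INTER_CUBIC)
cv2.imwrite("pics/w6c.png",a)
E
```

```text
time_s: 13.98
position: [0.4675, 0.0889, 0.1676]
tcp_rot: [[0.975, 0.224, 0.001], [0.224, -0.975, 0.0], [0.001, 0.0, -1.0]]
force: [0.7, 0.4, -0.9]
opening: 0.006
t 13.98 [0.4675 0.0889 0.1676] yaw 12.95 F [ 0.7   0.36 -0.92]
(0, 0, 0.17, 13) [46.3, -0.5, -2.4] -0.1
```

View pics/w6c.png

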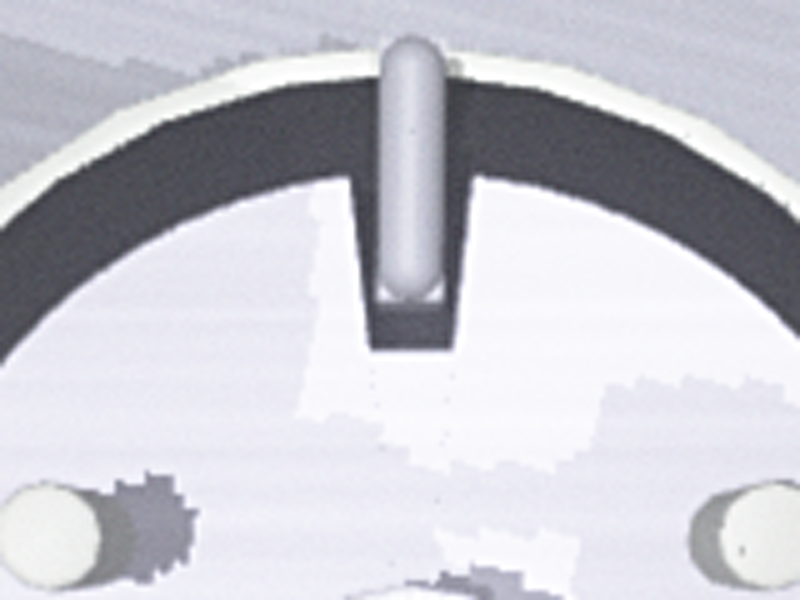

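```bash
python3 -m jog '[[[-20,0,-60],[0,0,0],1],[[-20,0,-100],[0,0,0],1],[[-20,0,-100],[0,0,0],1],[[-20,0,-100],[0,0,0],1],[[-20,0,-100],[0,0,0],1]]'; python3 - <<'E'
from h import *
import cv2
im=vision.capture("scene")[:,:,::-1]; cv2.imwrite("pics/s7.png",im[180:330,240:560].repeat(2,0).repeat(2,1))
bot.hand_in()
E
```

```text
time_s: 14.45
position: [0.45, 0.0844, 0.268]
tcp_rot: [[0.974, 0.224, 0.003], [0.224, -0.974, -0.0], [0.003, 0.001, -1.0]]
force: [-0.0, -0.0, -0.0]
opening: 0.002
the job is handed in; nothing more can be done
```

View pics/s7.png

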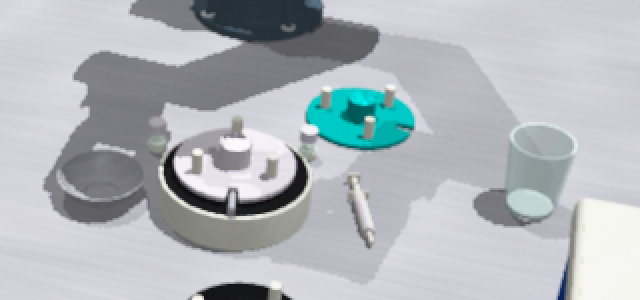

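I turned the metal disc clockwise in three pushes with the closed fingertips against a post, until the notch stood over the pin. I then pressed the middle of the hub down until it stopped, moved the arm clear and handed in at about 14.5 s.

- **Notch over pin:** before pressing, the wrist picture showed the notch centred on the pin to within about a pixel. The second push had left it about 1.5° short, and the third corrected that.
- **Disc home:** the fingertip stopped at 93.8 mm, against the expected 94 mm. The push reached 26 N with no further travel. A wrist picture after backing off showed the disc lower, with the pin still in the notch.
- **Other items:** the last scene picture shows the vials, dish, syringe, jar and the turquoise disc apparently where they were, judged by eye only. The sanitiser and most of the black disc are outside that crop. The arm kept well clear of both.

I viewed this last picture only after handing in. No check failed. The only disagreement was the pin's angle, which the first two measurements put at 11.6° and 14.1°. The closer view gave 13.0°, and I used that.

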